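# Count out two tablets and open the push-and-turn jug

## Task

Get the machine clean ready: put exactly two of the three dishwasher tablets into the slotted basket and leave the third lying where it is. Then press the push-and-turn cap of the white cleaner jug down, twist it anticlockwise (seen from above) until it comes free, lift it off, and finish while still holding the cap in the gripper, level and about 8 cm straight above the jug's mouth. Leave the cup, the drinking glass and the black tumbler standing where they are.

Things in the scene. Friction and masses are not known exactly. Their poses are not given: they have to be found in the camera images.
- tablet_0: dishwasher tablet, loose: flat block 38 x 26 x 16 mm with rounded edges, white below and grey above, a small round button (1.5 mm high) on top; 30 g. Origin: centre of its underside; x along the 38 mm side, y along the 26 mm side, z up. The three tablets are alike and lie in a loose row, about 85 mm apart
- tablet_1: second tablet, the same in every way
- tablet_2: third tablet, the same in every way
- basket: pale blue open slotted basket, loose, 300 g, 143 mm (its x) x 88 mm (its y) x 48 mm high; inside 128 x 73 mm, floor 2 mm thick, wall tops about 46 mm up. Origin: centre of its underside; z up
- jug: white round cleaner jug, 82 mm in diameter, shoulder 125 mm high, with a plain paper band and a small handle loop on its +x side; it stands in a black suction foot 102 mm wide that is fixed to the worktop, so the jug cannot move or turn. Origin: centre of the underside of the foot; z up along the jug's axis
- mouth (a point): top of the jug's neck, on the jug's axis, 144 mm above the worktop; axes parallel to the jug's
- cap: grey push-and-turn cap, locked on the jug at the start, 80 g: round ribbed skirt 57 mm wide, 21 mm high, flat top with a raised grip bar. Origin: centre of the skirt's lower rim (9 mm below the mouth while locked); z up its axis, x along the bar, at the start parallel to the jug's x. Bayonet: press down, turn 67 degrees (1.17 rad) anticlockwise seen from above while pressed, lift straight off
- cap_bar (a point): middle of the grip bar on the cap, on its axis, 32 mm above the cap's origin; the bar is 40 mm long (cap's x), 12 mm thick (cap's y) and stands 21 to 43 mm above the cap's origin. The cap is free to lift from about 60 to 72 degrees of turn; end stop at about 74 degrees. Not pressed it cannot turn, not turned it cannot be lifted
- seal (a joint): spring-loaded seal in the jug's mouth under the cap: how far the cap has pressed it down, 0 (cap locked at rest, or off) to 0.008 m (hard stop). The cap turns only when pressed at least 5 mm, best 6 to 7 mm; the spring pushes back with about 4 N at first and 12 N at 6.5 mm
- cup: straight cup with blue pattern, no handle, 65 mm wide, 78 mm high, loose bystander; origin at the centre of its underside
- glass: small ribbed drinking glass, 58 mm wide, 70 mm high, loose bystander; origin at the centre of its underside
- tumbler: plain black tumbler, 60 mm wide, 58 mm high, loose bystander; origin at the centre of its underside
Mind the look-alikes: they are no part of the job. What is shaped like the cap but green or turquoise is not meant.

How it is judged:
On the way, in this order (a step that is already met when the one before it is completed fails the run):
1. exactly two tablets lie in the basket, let go, the third where it was ((((x of tablet_1 in the frame of basket between -0.066 and 0.066 m and y of tablet_1 in the frame of basket between -0.039 and 0.039 m and z of tablet_1 in the frame of basket between -0.01 and 0.035 m) and (x of tablet_2 in the frame of basket between -0.066 and 0.066 m and y of tablet_2 in the frame of basket between -0.039 and 0.039 m and z of tablet_2 in the frame of basket between -0.01 and 0.035 m) and distance of tablet_0 from where it was at the start of the episode below 0.03 m) or ((x of tablet_2 in the frame of basket between -0.066 and 0.066 m and y of tablet_2 in the frame of basket between -0.039 and 0.039 m and z of tablet_2 in the frame of basket between -0.01 and 0.035 m) and (x of tablet_0 in the frame of basket between -0.066 and 0.066 m and y of tablet_0 in the frame of basket between -0.039 and 0.039 m and z of tablet_0 in the frame of basket between -0.01 and 0.035 m) and distance of tablet_1 from where it was at the start of the episode below 0.03 m) or ((x of tablet_0 in the frame of basket between -0.066 and 0.066 m and y of tablet_0 in the frame of basket between -0.039 and 0.039 m and z of tablet_0 in the frame of basket between -0.01 and 0.035 m) and (x of tablet_1 in the frame of basket between -0.066 and 0.066 m and y of tablet_1 in the frame of basket between -0.039 and 0.039 m and z of tablet_1 in the frame of basket between -0.01 and 0.035 m) and distance of tablet_2 from where it was at the start of the episode below 0.03 m)) and contact force between the fingers and tablet_0 below 0.05 N and contact force between the fingers and tablet_1 below 0.05 N and contact force between the fingers and tablet_2 below 0.05 N), for 0.2 s.
2. the cap is pressed down by more than 4 mm, still at its locked angle (value of joint seal above 0.004 m and angle between the x axis of cap and the x axis of jug, either way round below 0.35 rad), for 0.02 s.
3. the cap, still on the neck, is turned by more than 52 degrees (angle between the x axis of cap and the x axis of jug, either way round above 0.9 rad and z of cap in the frame of mouth below 0 m and horizontal distance between cap and mouth below 0.015 m), for 0.02 s.
At the end, for the whole second after the job is handed in: Exactly two tablets lie in the basket, the third within 30 mm of where it lay. The fingers hold the cap still, rim 40 to 130 mm above the mouth, within 25 mm of the jug's axis, level within 0.25 rad, clear of the jug. Cup, glass and tumbler stand within 30 mm of their places (all of step 1 and z of cap in the frame of mouth between 0.04 and 0.13 m and horizontal distance between cap and mouth below 0.025 m and angle between cap's own z axis and vertical below 0.25 rad and contact force between the fingers and cap above 1 N and contact force between cap and jug below 0.05 N and linear speed of cap below 0.02 m/s and value of joint seal below 0.001 m and distance of each of cup, glass, tumbler from where it was at the start of the episode below 0.03 m and angle between each of cup, glass, tumbler's own z axis and vertical below 0.2 rad); the arm keeps its last pose, push and grip.
It fails at once if the blue-patterned cup is tipped or shifted (angle between cup's own z axis and vertical above 0.35 rad or distance of cup from where it was at the start of the episode above 0.04 m).
It fails at once if the small glass is tipped or shifted (angle between glass's own z axis and vertical above 0.35 rad or distance of glass from where it was at the start of the episode above 0.04 m).
It fails at once if the black tumbler is tipped or shifted (angle between tumbler's own z axis and vertical above 0.35 rad or distance of tumbler from where it was at the start of the episode above 0.04 m).
It also fails if it takes over 61 s, if anything falls off the work surface, if the arm or the gripper's body presses on something with over 40 N, if the wrist force passes 120 N, or if a joint passes its speed limit or range.

## Robot

A 7-joint arm with a two-finger parallel gripper is mounted at the origin on a cart in front of the work surface, level with it; the furniture and walls round the work are solid. World frame = base frame: x ahead of the robot, y to its left, z up, the work surface at z = 0. Lengths are in m, angles in rad, forces in N, time in s.
With the tool pointing down it reaches from about 0.4 to 0.85 m from the base axis. Payload 4.5 kg.
Tool frame: the origin (TCP) lies on the front face of the gripper's body, between the roots of the fingers; the fingertips stand 64 mm ahead of it and the grasp point (between the pads) lies 45 mm ahead of it (ctrl.pinch_z is the distance from the TCP to the grasp point, in m); y points along the fingers, x is the direction in which the jaws open and shut, and the axes are right-handed (so a half turn about y gives the same grasp; the last joint's range is limited). The gripper opens to 88 mm and grips with 3 to 60 N. Pads are 18 mm wide; open, the fingers measure 123 mm over their backs; the gripper's body (75 mm by 187 mm) begins 45 mm behind the grasp point.
Start: joints at [-1.208, 0.689, -0.195, 1.565, 0.157, 0.902, -0.215], TCP at [0.202, 0.592, 0.303] pointing down, gripper open.
Joint ranges: [-3.01, 3.01], [-0.46, 2.08], [-1.47, 1.51], [0.13, 2.56], [-1, 4.14], [0.04, 2.09], [-2.66, 2.66]. Speed limits (rad/s): [2.57, 2.57, 3.14, 3.14, 3.14, 3.14, 3.14].

## Interface

Orientations are given as a 3x3 rotation matrix whose columns are the frame's x, y, z axes.
In Python, from workcell import status, optics, workorder, nets, ctrl gives the robot as it stands.
- The arm moves only by the shell command python3 -m jog 'ROWS' [FORCE]. ROWS is JSON, a list of rows, each an object of numbers: "fingers": the closure, from -1 (fully open) to 1 (shut); "x", "y", "z": the shift along the world's x, y, z in m; "rx", "ry", "rz": the turn, a rotation vector about the world's x, y, z in degrees. A call has 1 to 5 rows; each row shifts and turns the commanded pose from where the row before left it; what a row does not reach is not made up. A row lasts 1/8 s, in which the tool goes at most 62.5 mm and 10.7 degrees, less where a joint would pass 70% of its speed; a pose out of reach is approached as far as the arm can. A call is refused whole if a number of a shift passes 0.0625 or a number of a turn 10.7, either way. A call with a gripper value outside its range is refused whole. The fingers move at their own pace and stop on an object; FORCE is the grip in N (left out, the last holds). Time passes only in rows, so rows that do not move let the fingers close. It gives the time, the measured TCP pose, the force and the opening at its end, in the units of the state.
- status.observe(): the state, without advancing time (a new reading comes with each control period).
- optics.snapshot(name): name is "scene" or "top"; returns a dict with "frame" (400x640x3 uint8, blue, green, red), "fx", "fy", "cx", "cy" (pixels), "dist_coeffs" ([k1, k2, p1, p2, k3] as OpenCV has them; the pictures are not rectified), "origin" and "attitude" of the camera in the world. Camera axes: x right, y down, z forward; pixel columns grow to the right and rows downward; lengths in m; the calibration is good to about 2 mm. A picture is of the moment at which its call begins. There is no depth.
- workorder.hand_in(): hands the job in, once; it reports no verdict.
Trained networks look in the newest picture that a camera, given by its name, has taken for a name from the list of things; names that differ only in an ending like _2 or _b are one class to them, and where a whole thing is asked for, a point or a joint stands for the part that bears it (a point fixed in the world has none). Each returns a list of dicts, best first, with "conf" (0 to 1); they miss things now and then, are a little off and sometimes report something else, mostly with a low value. They report only what shows in the picture. A call takes as long as a camera call. They do not tell look-alikes from the thing itself.
- nets.spot_in(query, camera): "bbox" ([left, top, right, bottom] in pixels, round what is visible of it).
- nets.trace(query, camera): "region" (400x640 bool, what is visible of it) and "bbox" ([left, top, right, bottom] in pixels, round what is visible of it).
- nets.spot_point(query, camera): "location" ([row, column] in pixels: a listed point, or the origin of a listed thing).
The state is a dict: "t": time; "joint_positions": joint angles; "qvel": joint speeds; "effort": joint torques, N m; "eef_pos": TCP position; "orientation": TCP orientation; "contact_force": force on the tool from outside, world axes, zero at the start; "moment": the same for the moment, N m; "width": finger opening in m.
Only numpy, scipy, OpenCV 4.12 (cv2) and the standard library are available. Lean on these libraries where they do the work, as an engineer would, in place of code of your own. Each camera call takes 0.05 s, during which the arm holds its last target. There are 200 camera calls.

## Working session

There is one attempt and no reset: what is moved stays moved. The work goes in short steps, Python scripts to look and compute and a shell command to move; the robot and the scene stay as the last step left them, time stands still between calls to the robot, and variables do not carry over. Pictures are saved under pics/ and viewed, about 8 in all and at most 12, crops included, and the job is handed in when it is done.

```bash
mkdir -p pics
cat > h.py <<'E'
import numpy as np, cv2
from workcell import status, optics, workorder, nets, ctrl
def snap(n,f=None):
    s=optics.snapshot(n)
    if f: cv2.imwrite('pics/'+f,s['frame'])
    return s
def world(s,uv,z):
    K=np.array([[s['fx'],0,s['cx']],[0,s['fy'],s['cy']],[0,0,1.]])
    p=cv2.undistortPoints(np.array(uv,float).reshape(-1,1,2),K,np.array(s['dist_coeffs'],float))[:,0]
    d=np.c_[p,np.ones(len(p))]@np.array(s['attitude']).T
    o=np.array(s['origin']); return o+d*((z-o[2])/d[:,2])[:,None]
def pix(s,P):
    K=np.array([[s['fx'],0,s['cx']],[0,s['fy'],s['cy']],[0,0,1.]])
    R=np.array(s['attitude']).T
    return cv2.projectPoints(np.array(P,float).reshape(-1,3),cv2.Rodrigues(R)[0],-R@np.array(s['origin']),K,np.array(s['dist_coeffs'],float))[0][:,0]
E
python3 - <<'E'
from h import *
a=snap('scene','s0.png');b=snap('top','t0.png')
for n,s in(('scene',a),('top',b)):
    print(n,np.round(s['origin'],3),np.round(s['attitude'],2).tolist(),s['fx'])
    for q in['tablet_0','basket','cap','cap_bar','mouth','jug','cup','glass','tumbler']:
        for r in nets.spot_point(q,n)[:4]:
            l=r['location'];z={'cap_bar':.167,'cap':.135,'mouth':.144}.get(q,0)
            print(q,round(r['conf'],2),np.round(l),np.round(world(s,[l[1],l[0]],z)[0],3))
print(status.observe())
E
```

```text
scene [-0.338 -0.633  0.615] [[0.46, -0.39, 0.8], [-0.89, -0.22, 0.4], [0.02, -0.89, -0.45]] 436.61481082678637
tablet_0 0.71 [232. 330.] [ 0.594 -0.216  0.   ]
tablet_0 0.68 [257. 295.] [ 0.445 -0.191  0.   ]
tablet_0 0.58 [243. 316.] [ 0.526 -0.207  0.   ]
basket 0.77 [261. 384.] [ 0.533 -0.393  0.   ]
cap 0.78 [235. 282.] [ 0.331 -0.225  0.135]
cap 0.76 [169. 263.] [0.604 0.002 0.135]
cap 0.5 [193. 282.] [ 0.5   -0.125  0.135]
cap 0.3 [211. 263.] [ 0.401 -0.133  0.135]
cap_bar 0.96 [226. 278.] [ 0.312 -0.228  0.167]
cap_bar 0.84 [158. 266.] [ 0.616 -0.003  0.167]
cap_bar 0.49 [184. 281.] [ 0.49  -0.128  0.167]
mouth 0.94 [170. 264.] [ 0.587 -0.013  0.144]
jug 0.72 [211. 263.] [0.608 0.009 0.   ]
cup 0.93 [241. 224.] [0.417 0.005 0.   ]
glass 0.9 [298. 358.] [ 0.372 -0.389  0.   ]
tumbler 0.62 [203. 309.] [ 0.72  -0.085  0.   ]
top [ 0.343 -0.197  1.043] [[0.06, -0.97, 0.23], [-1.0, -0.06, 0.01], [0.0, -0.23, -0.97]] 420.17825563925595
tablet_0 0.58 [227. 328.] [ 0.514 -0.217  0.   ]
tablet_0 0.45 [260. 317.] [ 0.43  -0.194  0.   ]
basket 0.92 [221. 403.] [ 0.541 -0.405  0.   ]
cap
[... 636 characters left out ...]
 ,
        0.90245302, -0.21506277]), 'qvel': array([-0.00070163,  0.0006916 , -0.00071992,  0.00020885, -0.00051561,
       -0.00076885, -0.00011902]), 'effort': array([-2.44754591e-05, -5.27491236e+01, -1.26740467e+00, -1.53739625e+01,
       -5.19780570e-02, -1.00495963e-03,  1.54656874e-05]), 'eef_pos': array([0.20177373, 0.59154887, 0.30274838]), 'orientation': array([[ 3.22851263e-01, -3.24469992e-05, -9.46449714e-01],
       [ 9.46449709e-01,  1.22925792e-04,  3.22851256e-01],
       [ 1.05867526e-04, -9.99999992e-01,  7.03962001e-05]]), 'contact_force': array([0.01842206, 0.25924281, 0.16479114]), 'moment': array([ 0.02556107, -0.02602299,  0.00729213]), 'width': 0.08801423128822586}
```

Run:
```python
import cv2
t=cv2.imread('pics/t0.png')[100:320,200:460]; cv2.imwrite('pics/t0c.png',cv2.resize(t,None,fx=3,fy=2.7,interpolation=cv2.INTER_CUBIC))
t=cv2.imread('pics/s0.png')[120:340,180:440]; cv2.imwrite('pics/s0c.png',cv2.resize(t,None,fx=3,fy=2.7,interpolation=cv2.INTER_CUBIC))
```

```text
(no output)
```

View pics/t0c.png

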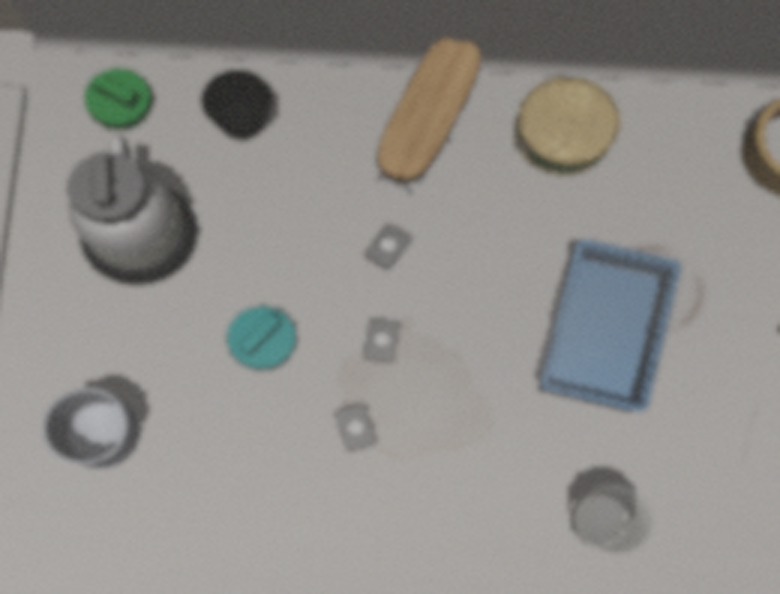

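View pics/s0c.png

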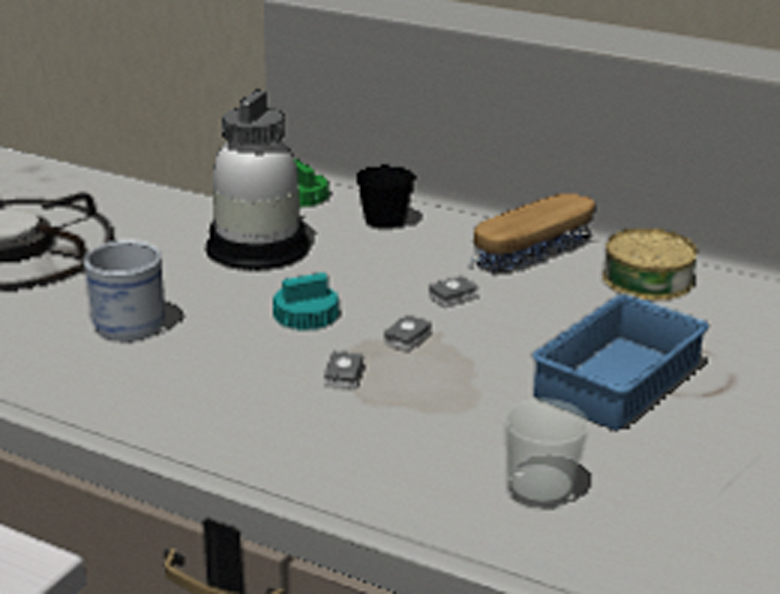

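```bash
cat > m.py <<'E'
from h import *
a=snap('scene');b=snap('top')
def rect(s,m,z):
    c=max(cv2.findContours(m.astype(np.uint8),0,cv2.CHAIN_APPROX_NONE)[0],key=len)[:,0]
    w=world(s,c,z)[:,:2]
    r=cv2.minAreaRect((w*1000).astype(np.float32)); return r
for n,s in(('scene',a),('top',b)):
    for r in nets.trace('tablet_0',n)[:5]:
        c,wh,an=rect(s,r['region'],.010); print(n,'tab',round(r['conf'],2),np.round(c),np.round(wh),round(an))
    print('buttons',[np.round(world(s,[(np.array(r['location'][::-1]))],0)[0][:2],3).tolist() for r in nets.spot_point('tablet_0',n)])
# buttons: bright blobs in top at crop estimates
for c in[(388,245),(382,339),(355,427)]:
    u,v=200+c[0]/3,100+c[1]/2.7
    u0,v0=int(u)-9,int(v)-9
    p=cv2.cvtColor(b['frame'],cv2.COLOR_BGR2GRAY)[v0:v0+19,u0:u0+19].astype(float)
    m=(p<np.median(p)-18).astype(np.uint8)
    m=cv2.morphologyEx(m,cv2.MORPH_CLOSE,np.ones((5,5)))
    pts=np.argwhere(m)[:,::-1]+[u0,v0]
    w=world(b,pts,.015)[:,:2]*1000
    mu=w.mean(0);e,V=np.linalg.eigh(np.cov(w.T));ang=np.degrees(np.arctan2(V[1,1],V[0,1]))
    print('blob',np.round(mu),np.round(np.sqrt(12*e)),round(ang),len(pts))
# basket
h=cv2.cvtColor(b['frame'],cv2.COLOR_BGR2HSV)
m=((h[...,0]>95)&(h[...,0]<125)&(h[...,1]>80)).astype(np.uint8); m[:,:370]=0;m[:,440:]=0
print('basket',rect(b,m,.046))
# cap bar triangulation
def tri(pa,pb):
    o,d=[],[]
    for s,p in((a,pa),(b,pb)):
        q=world(s,[p],0)[0];O=np.array(s['origin']);v=(q-O)/np.linalg.norm(q-O);o.append(O);d.append(v)
    A=sum(np.eye(3)-np.outer(v,v) for v in d);B=sum((np.eye(3)-np.outer(v,v))@O for v,O in zip(d,o));return np.linalg.solve(A,B)
print('capbar tri',np.round(tri((266,158),(234,165)),4))
for P in([.608,0,.178],):print(pix(a,P),pix(b,P))
c=lambda s,x0,y0,x1,y1,f:cv2.imwrite('pics/'+f,cv2.resize(s['frame'][y0:y1,x0:x1],None,fx=9,fy=9,interpolation=cv2.INTER_CUBIC))
A=cv2.resize(a['frame'][145:215,235:300],(400,430));B=cv2.resize(b['frame'][130:200,215:280],(400,430))
cv2.imwrite('pics/cap.png',np.hstack([A,B]))
E
python3 m.py
```

```text
scene tab 0.52 [ 510. -214.] [33. 50.] 83
scene tab 0.44 [ 429. -198.] [56. 29.] 29
buttons [[0.517, -0.217], [0.609, -0.215], [0.44, -0.192]]
top tab 0.72 [ 434. -197.] [35. 24.] 19
top tab 0.72 [ 604. -214.] [25. 38.] 60
top tab 0.65 [ 515. -213.] [40. 27.] 3
buttons [[0.603, -0.211], [0.518, -0.217], [0.431, -0.192]]
blob [ 604. -214.] [29. 46.] 144 143
blob [ 520. -212.] [22. 49.] 171 82
blob [ 449. -197.] [18. 38.] 45 39Traceback (most recent call last):
  File "m.py", line 25, in <module>
    print('basket',rect(b,m,.046))
                   ~~~~^^^^^^^^^^
  File "m.py", line 4, in rect
    c=max(cv2.findContours(m.astype(np.uint8),0,cv2.CHAIN_APPROX_NONE)[0],key=len)[:,0]
      ~~~^^^^^^^^^^^^^^^^^^^^^^^^^^^^^^^^^^^^^^^^^^^^^^^^^^^^^^^^^^^^^^^^^^^^^^^^^
ValueError: max() iterable argument is empty
```

```bash
python3 -m jog '[{"x":0.02,"y":-0.05,"rz":-10,"fingers":-0.14},{"x":0.02,"y":-0.05,"rz":-10,"fingers":-0.14},{"x":0.02,"y":-0.05,"rz":-10,"fingers":-0.14},{"x":0.02,"y":-0.05,"rz":-10,"fingers":-0.14},{"x":0.02,"y":-0.05,"rz":-10,"fingers":-0.14}]' 20; python3 -m jog '[{"x":0.02,"y":-0.05,"rz":-10,"fingers":-0.14},{"x":0.02,"y":-0.05,"rz":-10,"fingers":-0.14},{"x":0.02,"y":-0.05,"rz":-10,"fingers":-0.14},{"x":0.02,"y":-0.05,"rz":-10,"fingers":-0.14},{"x":0.02,"y":-0.05,"rz":-10,"fingers":-0.14}]'
sed -i "s/^a=snap.*/a=snap('scene');b=snap('top');a['frame']=cv2.imread('pics\/s0.png');b['frame']=cv2.imread('pics\/t0.png')/; s/>95)/>85)/; s/>80))/>60))/; s/nets.trace('tablet_0',n)\[:5\]/[]/; s/nets.spot_point('tablet_0',n)/[]/" m.py; python3 m.py | grep -v -e blob -e butt; python3 -c "
from h import *
print(np.round(status.observe()['joint_positions'],2))"
```

```text
basket ((527.909912109375, -395.23297119140625), (74.26435089111328, 124.44011688232422), 80.86079406738281)
capbar tri [ 0.6119 -0.0037  0.1679]
[[263.627714   154.80348484]] [[231.69806867 164.9370814 ]]
[-1.21  0.69 -0.19  1.57  0.16  0.9  -0.22]invalid input at $[0]: expected keys fingers, x, y, z, rx, ry, rz
invalid input at $[0]: expected keys fingers, x, y, z, rx, ry, rz
```

View pics/cap.png

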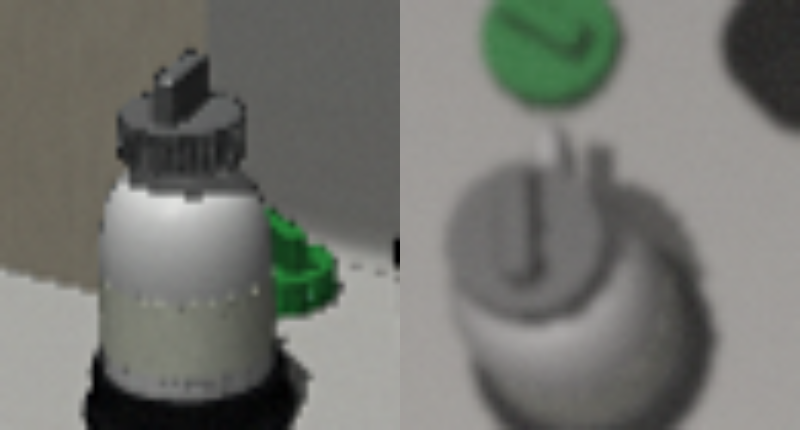

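The crop shows the grey cap on the jug: bar top at about (184,88) on the left, and in the top view centred at about (525,235) along the image's vertical, so close to world x. Every row needs all the keys, so I'm resending the move.

```bash
python3 -m jog '[{"x":0.02,"y":-0.05,"z":0,"rx":0,"ry":0,"rz":-10,"fingers":-0.14},{"x":0.02,"y":-0.05,"z":0,"rx":0,"ry":0,"rz":-10,"fingers":-0.14},{"x":0.02,"y":-0.05,"z":0,"rx":0,"ry":0,"rz":-10,"fingers":-0.14},{"x":0.02,"y":-0.05,"z":0,"rx":0,"ry":0,"rz":-10,"fingers":-0.14},{"x":0.02,"y":-0.05,"z":0,"rx":0,"ry":0,"rz":-10,"fingers":-0.14}]' 20;  python3 -c "
from h import *
print(np.round(status.observe()['joint_positions'],2))"
```

```text
t: 2.02
eef_pos: [0.3024, 0.3401, 0.3031]
orientation: [[0.935, 0.001, -0.356], [0.356, 0.001, 0.935], [0.001, -1.0, 0.001]]
contact_force: [0.5, -0.0, 0.2]
width: 0.0503
[-0.96  0.47  0.03  2.06 -0.02  0.6  -0.56]
```

```bash
python3 -m jog '[{"x":0.02,"y":-0.05,"z":0,"rx":0,"ry":0,"rz":-10,"fingers":-0.14},{"x":0.02,"y":-0.05,"z":0,"rx":0,"ry":0,"rz":-10,"fingers":-0.14},{"x":0.02,"y":-0.05,"z":0,"rx":0,"ry":0,"rz":-10,"fingers":-0.14},{"x":0.02,"y":-0.05,"z":0,"rx":0,"ry":0,"rz":-10,"fingers":-0.14},{"x":0.02,"y":-0.05,"z":0,"rx":0,"ry":0,"rz":-10,"fingers":-0.14}]' 20;python3 -m jog '[{"x":0.02,"y":-0.05,"z":0,"rx":0,"ry":0,"rz":-10,"fingers":-0.14},{"x":0.02,"y":-0.05,"z":0,"rx":0,"ry":0,"rz":-10,"fingers":-0.14},{"x":0.02,"y":-0.05,"z":0,"rx":0,"ry":0,"rz":-10,"fingers":-0.14},{"x":0.02,"y":-0.05,"z":0,"rx":0,"ry":0,"rz":-10,"fingers":-0.14},{"x":0.02,"y":-0.05,"z":0,"rx":0,"ry":0,"rz":-10,"fingers":-0.14}]' 20;  python3 -c "
from h import *
print(np.round(status.observe()['joint_positions'],2))"
```

```text
t: 2.65
eef_pos: [0.4025, 0.0901, 0.303]
orientation: [[0.873, 0.001, 0.487], [-0.487, 0.001, 0.873], [0.001, -1.0, 0.001]]
contact_force: [1.4, 1.3, -0.3]
width: 0.0506
t: 3.28
eef_pos: [0.5026, -0.1599, 0.3029]
orientation: [[0.189, 0.001, 0.982], [-0.982, 0.0, 0.189], [-0.0, -1.0, 0.001]]
contact_force: [1.4, -0.6, -0.6]
width: 0.0504
[-0.06  0.6   0.47  1.88 -0.38  0.75 -0.76]
```

```bash
python3 -m jog '[{"x":0.0134,"y":-0.054,"z":-0.05,"rx":0,"ry":0,"rz":-6,"fingers":-0.14},{"x":0,"y":0,"z":-0.06,"rx":0,"ry":0,"rz":-6,"fingers":-0.14},{"x":0,"y":0,"z":-0.06,"rx":0,"ry":0,"rz":0,"fingers":-0.14},{"x":0,"y":0,"z":0,"rx":0,"ry":0,"rz":0,"fingers":-0.14}]' 20;  python3 -c "
from h import *
a=snap('scene');b=snap('top')
cv2.imwrite('pics/g1.png',np.hstack([cv2.resize(a['frame'][190:300,250:390],(400,314)),cv2.resize(b['frame'][180:290,270:390],(400,367))[:314]]))"
```

```text
t: 3.78
eef_pos: [0.5107, -0.2023, 0.1375]
orientation: [[-0.015, -0.008, 1.0], [-1.0, 0.004, -0.015], [-0.004, -1.0, -0.008]]
contact_force: [0.0, 0.5, 0.7]
width: 0.0501
```

View pics/g1.png

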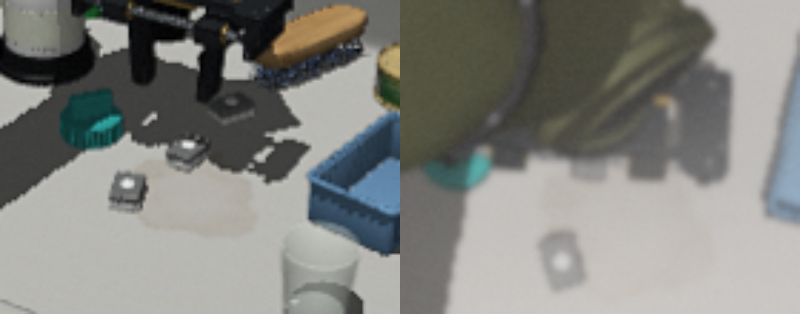

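```bash
python3 -m jog '[{"x":0.005,"y":-0.011,"z":-0.02,"rx":0,"ry":0,"rz":0,"fingers":-0.14},{"x":0,"y":0,"z":-0.025,"rx":0,"ry":0,"rz":0,"fingers":-0.14},{"x":0,"y":0,"z":-0.02,"rx":0,"ry":0,"rz":0,"fingers":-0.14},{"x":0,"y":0,"z":-0.004,"rx":0,"ry":0,"rz":0,"fingers":-0.14},{"x":0,"y":0,"z":0,"rx":0,"ry":0,"rz":0,"fingers":-0.14}]' 20
```

```text
t: 4.5
eef_pos: [0.5192, -0.2151, 0.074]
orientation: [[-0.014, 0.003, 1.0], [-1.0, -0.002, -0.014], [0.001, -1.0, 0.003]]
contact_force: [-0.6, -0.1, -0.3]
width: 0.0503
```

```bash
python3 -m jog '[{"x":-0.002,"y":0,"z":-0.006,"rx":0,"ry":0,"rz":0,"fingers":-0.14},{"x":0,"y":0,"z":0,"rx":0,"ry":0,"rz":0,"fingers":0.6},{"x":0,"y":0,"z":0,"rx":0,"ry":0,"rz":0,"fingers":0.6},{"x":0,"y":0,"z":0,"rx":0,"ry":0,"rz":0,"fingers":0.6},{"x":0,"y":0,"z":0,"rx":0,"ry":0,"rz":0,"fingers":0.6}]' 20
```

```text
t: 5.12
eef_pos: [0.516, -0.2146, 0.0661]
orientation: [[-0.015, 0.0, 1.0], [-1.0, -0.0, -0.015], [0.0, -1.0, 0.0]]
contact_force: [-0.6, -0.2, 1.3]
width: 0.0257
```

```bash
python3 -m jog '[{"x":0,"y":0,"z":0.04,"rx":0,"ry":0,"rz":0,"fingers":0.6},{"x":0,"y":0,"z":0.05,"rx":0,"ry":0,"rz":0,"fingers":0.6},{"x":0,"y":-0.02,"z":0.02,"rx":0,"ry":0,"rz":10,"fingers":0.6},{"x":0,"y":-0.02,"z":0,"rx":0,"ry":0,"rz":10,"fingers":0.6},{"x":0,"y":-0.02,"z":0,"rx":0,"ry":0,"rz":10,"fingers":0.6}]' 20; python3 -m jog '[{"x":-0.003,"y":-0.03,"z":0,"rx":0,"ry":0,"rz":10,"fingers":0.6},{"x":-0.005,"y":-0.03,"z":0,"rx":0,"ry":0,"rz":10,"fingers":0.6},{"x":-0.005,"y":-0.03,"z":0,"rx":0,"ry":0,"rz":10,"fingers":0.6},{"x":0,"y":-0.026,"z":0,"rx":0,"ry":0,"rz":10,"fingers":0.6},{"x":0,"y":0,"z":0,"rx":0,"ry":0,"rz":10,"fingers":0.6}]'; python3 -m jog '[{"x":0,"y":0,"z":0,"rx":0,"ry":0,"rz":2,"fingers":0.6},{"x":0,"y":0,"z":0,"rx":0,"ry":0,"rz":0,"fingers":0.6}]'; python3 -c "
from h import *
a=snap('scene');b=snap('top')
cv2.imwrite('pics/g2.png',np.hstack([cv2.resize(a['frame'][190:310,310:450],(400,343)),cv2.resize(b['frame'][160:290,330:480],(400,347))[:343]]))"
```

```text
t: 5.75
eef_pos: [0.5161, -0.2751, 0.1764]
orientation: [[0.493, 0.0, 0.87], [-0.87, -0.0, 0.493], [0.001, -1.0, 0.0]]
contact_force: [0.8, 0.1, -0.6]
width: 0.0258
t: 6.38
eef_pos: [0.5016, -0.3939, 0.1758]
orientation: [[0.982, -0.0, 0.187], [-0.187, -0.003, 0.982], [0.0, -1.0, -0.003]]
contact_force: [-0.2, 0.7, -0.1]
width: 0.0261
t: 6.62
eef_pos: [0.503, -0.39, 0.1758]
orientation: [[0.988, -0.0, 0.155], [-0.155, 0.001, 0.988], [-0.0, -1.0, 0.001]]
contact_force: [0.3, 0.8, -0.1]
width: 0.0262
```

View pics/g2.png

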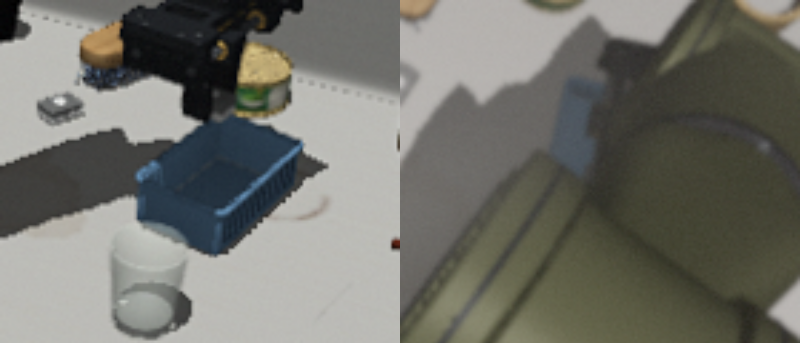

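```bash
python3 -c "
from h import *
a=snap('scene')
w=world(a,[(358.3,250.7),(388.3,230),(416,240.4),(385.7,262.6)],.047);print(np.round(w,3),w.mean(0))"
```

```text
[[ 0.479 -0.343  0.047]
 [ 0.605 -0.375  0.047]
 [ 0.59  -0.452  0.047]
 [ 0.464 -0.416  0.047]] [ 0.53418649 -0.39663761  0.047     ]
```

```bash
python3 -m jog '[{"x":0.004,"y":-0.001,"z":-0.03,"rx":0,"ry":0,"rz":-2,"fingers":0.6},{"x":0,"y":0,"z":-0.03,"rx":0,"ry":0,"rz":0,"fingers":0.6},{"x":0,"y":0,"z":-0.021,"rx":0,"ry":0,"rz":0,"fingers":0.6},{"x":0,"y":0,"z":0,"rx":0,"ry":0,"rz":0,"fingers":0.6}]' 20; python3 -m jog '[{"x":0,"y":0,"z":0,"rx":0,"ry":0,"rz":0,"fingers":0.1},{"x":0,"y":0,"z":0,"rx":0,"ry":0,"rz":0,"fingers":0.1},{"x":0,"y":0,"z":0.03,"rx":0,"ry":0,"rz":0,"fingers":0.1},{"x":0,"y":0,"z":0.05,"rx":0,"ry":0,"rz":0,"fingers":0.1}]'
```

```text
t: 7.28
eef_pos: [0.5063, -0.3908, 0.0935]
orientation: [[0.982, -0.003, 0.188], [-0.188, 0.002, 0.982], [-0.003, -1.0, 0.001]]
contact_force: [-0.2, 0.0, 0.3]
width: 0.0255
t: 7.78
eef_pos: [0.5064, -0.3911, 0.1753]
orientation: [[0.982, -0.002, 0.188], [-0.188, 0.001, 0.982], [-0.002, -1.0, 0.001]]
contact_force: [0.4, -0.1, 0.5]
width: 0.0396
```

```bash
python3 -m jog '[{"x":0,"y":0.04,"z":0.02,"rx":0,"ry":0,"rz":-10,"fingers":-0.14},{"x":-0.015,"y":0.04,"z":0,"rx":0,"ry":0,"rz":-10,"fingers":-0.14},{"x":-0.02,"y":0.04,"z":0,"rx":0,"ry":0,"rz":-10,"fingers":-0.14},{"x":-0.02,"y":0.04,"z":0,"rx":0,"ry":0,"rz":-10,"fingers":-0.14},{"x":-0.016,"y":0.036,"z":-0.02,"rx":0,"ry":0,"rz":-10,"fingers":-0.14}]' 20; python3 -m jog '[{"x":0,"y":0,"z":-0.04,"rx":0,"ry":0,"rz":-10,"fingers":-0.14},{"x":0,"y":0,"z":0,"rx":0,"ry":0,"rz":0,"fingers":-0.14},{"x":0,"y":0,"z":0,"rx":0,"ry":0,"rz":0,"fingers":-0.14}]' ; python3 -c "
from h import *
a=snap('scene');b=snap('top')
cv2.imwrite('pics/g3.png',np.hstack([cv2.resize(a['frame'][190:310,260:430],(400,282)),cv2.resize(b['frame'][170:290,270:440],(400,282))]))"
```

```text
t: 8.4
eef_pos: [0.4365, -0.1947, 0.1767]
orientation: [[0.482, 0.005, 0.876], [-0.876, -0.002, 0.482], [0.004, -1.0, 0.003]]
contact_force: [1.7, 1.2, 0.5]
width: 0.0504
t: 8.78
eef_pos: [0.4367, -0.1964, 0.1361]
orientation: [[0.33, 0.002, 0.944], [-0.944, -0.001, 0.33], [0.002, -1.0, 0.002]]
contact_force: [0.0, -0.9, -0.4]
width: 0.0501
```

View pics/g3.png

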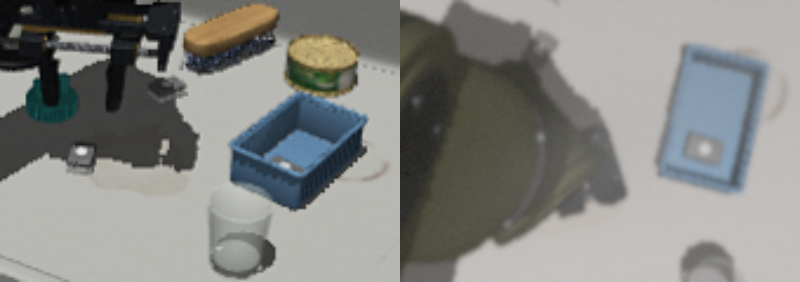

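The first tablet is in the basket (right panel, (705,148)). Next I go down on the near one.

```bash
python3 -m jog '[{"x":-0.002,"y":0.001,"z":-0.03,"rx":0,"ry":0,"rz":0,"fingers":-0.14},{"x":0,"y":0,"z":-0.03,"rx":0,"ry":0,"rz":0,"fingers":-0.14},{"x":0,"y":0,"z":-0.01,"rx":0,"ry":0,"rz":0,"fingers":-0.14},{"x":0,"y":0,"z":0,"rx":0,"ry":0,"rz":0,"fingers":-0.14},{"x":0,"y":0,"z":0,"rx":0,"ry":0,"rz":0,"fingers":-0.14}]' 20;python3 -m jog '[{"x":0,"y":0,"z":0,"rx":0,"ry":0,"rz":0,"fingers":0.6},{"x":0,"y":0,"z":0,"rx":0,"ry":0,"rz":0,"fingers":0.6},{"x":0,"y":0,"z":0,"rx":0,"ry":0,"rz":0,"fingers":0.6},{"x":0,"y":0,"z":0,"rx":0,"ry":0,"rz":0,"fingers":0.6}]' 20
```

```text
t: 9.5
eef_pos: [0.4347, -0.195, 0.066]
orientation: [[0.328, 0.001, 0.945], [-0.945, -0.001, 0.328], [0.001, -1.0, 0.001]]
contact_force: [1.2, 0.1, 0.3]
width: 0.0505
t: 10.0
eef_pos: [0.4344, -0.1948, 0.0653]
orientation: [[0.328, 0.0, 0.945], [-0.945, -0.0, 0.328], [0.0, -1.0, 0.0]]
contact_force: [-0.1, 0.6, 2.8]
width: 0.0255
```

```bash
python3 -m jog '[{"x":0,"y":0,"z":0.05,"rx":0,"ry":0,"rz":0,"fingers":0.6},{"x":0,"y":0,"z":0.06,"rx":0,"ry":0,"rz":0,"fingers":0.6},{"x":0.025,"y":-0.04,"z":0,"rx":0,"ry":0,"rz":10,"fingers":0.6},{"x":0.025,"y":-0.04,"z":0,"rx":0,"ry":0,"rz":10,"fingers":0.6},{"x":0.025,"y":-0.04,"z":0,"rx":0,"ry":0,"rz":10,"fingers":0.6}]' 20;python3 -m jog '[{"x":0.025,"y":-0.04,"z":0,"rx":0,"ry":0,"rz":10,"fingers":0.6},{"x":0.024,"y":-0.046,"z":0,"rx":0,"ry":0,"rz":10,"fingers":0.6},{"x":0,"y":0,"z":0,"rx":0,"ry":0,"rz":10,"fingers":0.6},{"x":0,"y":0,"z":0,"rx":0,"ry":0,"rz":0,"fingers":0.6}]' 20
```

```text
t: 10.62
eef_pos: [0.5098, -0.3154, 0.1752]
orientation: [[0.761, -0.001, 0.649], [-0.649, -0.0, 0.761], [-0.001, -1.0, -0.001]]
contact_force: [0.6, 0.4, -2.3]
width: 0.0255
t: 11.12
eef_pos: [0.5575, -0.4007, 0.1743]
orientation: [[0.982, -0.001, 0.191], [-0.191, 0.001, 0.982], [-0.001, -1.0, 0.001]]
contact_force: [-0.8, 1.1, -0.2]
width: 0.0262
```

```bash
python3 -m jog '[{"x":0,"y":0,"z":-0.03,"rx":0,"ry":0,"rz":0,"fingers":0.6},{"x":0,"y":0,"z":-0.03,"rx":0,"ry":0,"rz":0,"fingers":0.6},{"x":0,"y":0,"z":-0.018,"rx":0,"ry":0,"rz":0,"fingers":0.6},{"x":0,"y":0,"z":0,"rx":0,"ry":0,"rz":0,"fingers":0.6}]' 20; python3 -m jog '[{"x":0,"y":0,"z":0,"rx":0,"ry":0,"rz":0,"fingers":0.1},{"x":0,"y":0,"z":0,"rx":0,"ry":0,"rz":0,"fingers":0.1},{"x":0,"y":0,"z":0.04,"rx":0,"ry":0,"rz":0,"fingers":0.1},{"x":0,"y":0,"z":0.06,"rx":0,"ry":0,"rz":0,"fingers":0.1},{"x":0,"y":0,"z":0.06,"rx":0,"ry":0,"rz":0,"fingers":0.1}]'
```

```text
t: 11.62
eef_pos: [0.5575, -0.3994, 0.0957]
orientation: [[0.982, -0.003, 0.189], [-0.189, 0.002, 0.982], [-0.003, -1.0, 0.001]]
contact_force: [1.2, -0.1, 0.1]
width: 0.0256
t: 12.25
eef_pos: [0.5581, -0.4007, 0.2597]
orientation: [[0.982, 0.001, 0.188], [-0.188, -0.001, 0.982], [0.001, -1.0, -0.001]]
contact_force: [1.3, -0.5, 0.3]
width: 0.0397
```

```bash
python3 -m jog '[{"x":0.01,"y":0.055,"z":0.02,"rx":0,"ry":0,"rz":-10,"fingers":-0.14},{"x":0.01,"y":0.055,"z":0.02,"rx":0,"ry":0,"rz":-10,"fingers":-0.14},{"x":0.01,"y":0.055,"z":0,"rx":0,"ry":0,"rz":-10,"fingers":-0.14},{"x":0.01,"y":0.055,"z":0,"rx":0,"ry":0,"rz":-10,"fingers":-0.14},{"x":0.01,"y":0.03,"z":0,"rx":0,"ry":0,"rz":-10,"fingers":-0.14}]' 20
python3 - <<'E'
from h import *
a=snap('scene');b=snap('top','t1.png')
A=cv2.imread('pics/s0.png');B=cv2.imread('pics/t0.png')
f=lambda u,v:(235+u*65/400,145+v*70/430)
g=lambda u,v:(215+(u-400)*65/400,130+v*70/430)
print('scene',np.round(world(a,[f(168,87),f(199,55)],.178),4)); print('top',np.round(world(b,[g(533,168),g(533,275)],.17),4))
# overlay candidates
X=cv2.resize(A[145:190,245:285],(400,450),interpolation=cv2.INTER_CUBIC);Y=cv2.resize(B[145:190,215:255],(400,450),interpolation=cv2.INTER_CUBIC)
c=np.array([.6115,-.003])
for im,s,o in((X,a,(245,145)),(Y,b,(215,145))):
    for yaw,col in((0,(0,0,255)),(10,(0,255,0))):
        t=np.radians(yaw);R=np.array([[np.cos(t),-np.sin(t)],[np.sin(t),np.cos(t)]])
        P=[[*(c+R@q),.178] for q in([.02,.006],[.02,-.006],[-.02,-.006],[-.02,.006])]
        p=(pix(s,P)-o+.5)*10
        cv2.polylines(im,[p.astype(np.int32)],True,col,1)
cv2.imwrite('pics/bar.png',np.hstack([X,Y]))
E
```

```text
t: 12.88
eef_pos: [0.6089, -0.1464, 0.2981]
orientation: [[0.486, 0.001, 0.874], [-0.874, 0.002, 0.486], [-0.001, -1.0, 0.002]]
contact_force: [-0.7, -0.2, -0.8]
width: 0.0503
scene [[ 0.5788 -0.0148  0.178 ]
 [ 0.6186 -0.0053  0.178 ]]
top [[ 0.6283 -0.0071  0.17  ]
 [ 0.589  -0.0111  0.17  ]]
```

View pics/bar.png

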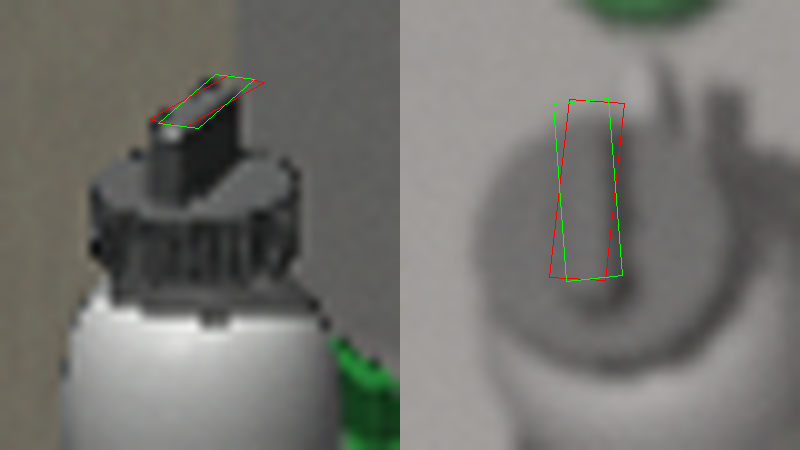

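```bash
python3 -m jog '[{"x":0,"y":0.05,"z":0,"rx":0,"ry":0,"rz":-8,"fingers":-0.14},{"x":-0.002,"y":0.05,"z":0,"rx":0,"ry":0,"rz":-8,"fingers":-0.14},{"x":0,"y":0.046,"z":0,"rx":0,"ry":0,"rz":-7,"fingers":-0.14},{"x":0,"y":0,"z":-0.03,"rx":0,"ry":0,"rz":0,"fingers":-0.14},{"x":0,"y":0,"z":0,"rx":0,"ry":0,"rz":0,"fingers":-0.14}]' 20
python3 - <<'E'
from h import *
b=snap('top','t2.png');a=snap('scene','s2.png')
print(np.round(status.observe()['joint_positions'],2), np.round(status.observe()['eef_pos'],4))
for r in nets.spot_point('tablet_0','top'):print(round(r['conf'],2),np.round(world(b,[r['location'][::-1]],.01)[0],3))
X=cv2.resize(a['frame'][110:200,225:315],(400,400),interpolation=cv2.INTER_CUBIC);Y=cv2.resize(b['frame'][180:270,330:420],(400,400),interpolation=cv2.INTER_CUBIC)
cv2.imwrite('pics/x2.png',np.hstack([X,Y]))
E
```

```text
t: 13.6
eef_pos: [0.605, -0.0055, 0.2661]
orientation: [[0.108, -0.004, 0.994], [-0.994, -0.0, 0.108], [0.0, -1.0, -0.004]]
contact_force: [0.0, -0.8, 0.9]
width: 0.0498
[-0.3   0.74  0.43  1.68 -0.4   0.81 -1.15] [ 0.6064 -0.0069  0.2681]
0.65 [ 0.608 -0.218  0.01 ]
0.57 [ 0.548 -0.402  0.01 ]
0.5 [ 0.501 -0.397  0.01 ]
```

View pics/x2.png

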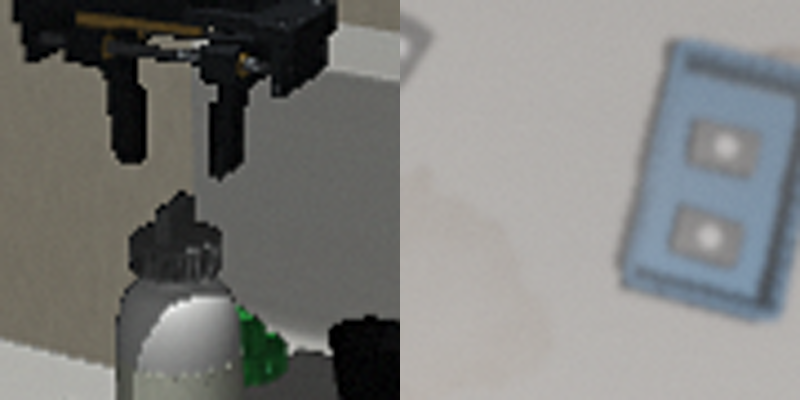

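Both tablets lie side by side in the basket, at (725,145) and (708,237). The fingers straddle the cap bar.

```bash
python3 -m jog '[{"x":0.001,"y":0.005,"z":-0.025,"rx":0,"ry":0,"rz":0,"fingers":-0.14},{"x":0,"y":0,"z":-0.016,"rx":0,"ry":0,"rz":0,"fingers":-0.14},{"x":0,"y":0,"z":0,"rx":0,"ry":0,"rz":0,"fingers":-0.14},{"x":0,"y":0,"z":0,"rx":0,"ry":0,"rz":0,"fingers":-0.14}]' 10
python3 -m jog '[{"x":0,"y":0,"z":0,"rx":0,"ry":0,"rz":0,"fingers":0.9},{"x":0,"y":0,"z":0,"rx":0,"ry":0,"rz":0,"fingers":0.9},{"x":0,"y":0,"z":0,"rx":0,"ry":0,"rz":0,"fingers":0.9},{"x":0,"y":0,"z":0,"rx":0,"ry":0,"rz":0,"fingers":0.9},{"x":0,"y":0,"z":0,"rx":0,"ry":0,"rz":0,"fingers":0.9}]' 10;python3 -c "
from h import *
print({k:np.round(v,4) for k,v in status.observe().items() if k in('eef_pos','contact_force','moment','width')})"
```

```text
t: 14.25
eef_pos: [0.6076, -0.0004, 0.2269]
orientation: [[0.107, 0.001, 0.994], [-0.994, -0.0, 0.107], [0.0, -1.0, 0.001]]
contact_force: [-0.5, -1.2, -0.6]
width: 0.05
t: 14.88
eef_pos: [0.6073, -0.0002, 0.2262]
orientation: [[0.107, 0.0, 0.994], [-0.994, -0.001, 0.107], [0.001, -1.0, 0.0]]
contact_force: [0.7, -0.9, -0.1]
width: 0.012
{'eef_pos': array([ 6.073e-01, -2.000e-04,  2.262e-01]), 'contact_force': array([ 0.7368, -0.9033, -0.0689]), 'moment': array([-0.3294,  0.2136, -0.002 ]), 'width': np.float64(0.012)}
```

```bash
python3 -m jog '[{"x":0,"y":0,"z":0,"rx":0,"ry":0,"rz":0,"fingers":0.9},{"x":0,"y":0,"z":-0.003,"rx":0,"ry":0,"rz":0,"fingers":0.9},{"x":0,"y":0,"z":-0.0035,"rx":0,"ry":0,"rz":0,"fingers":0.9},{"x":0,"y":0,"z":0,"rx":0,"ry":0,"rz":0,"fingers":0.9},{"x":0,"y":0,"z":0,"rx":0,"ry":0,"rz":0,"fingers":0.9}]' 45;python3 -c "
from h import *
print({k:np.round(v,4) for k,v in status.observe().items() if k in('eef_pos','contact_force','moment','width')})"
```

```text
t: 15.5
eef_pos: [0.6073, -0.0003, 0.2206]
orientation: [[0.107, 0.001, 0.994], [-0.994, -0.0, 0.107], [0.0, -1.0, 0.001]]
contact_force: [-1.4, -1.1, 8.5]
width: 0.0117
{'eef_pos': array([ 6.073e-01, -3.000e-04,  2.206e-01]), 'contact_force': array([-1.4277, -1.0848,  8.5426]), 'moment': array([-0.321 ,  0.6135,  0.0125]), 'width': np.float64(0.0117)}
```

```bash
python3 -m jog '[{"x":0,"y":0,"z":-0.0015,"rx":0,"ry":0,"rz":0,"fingers":0.9},{"x":0,"y":0,"z":0,"rx":0,"ry":0,"rz":0,"fingers":0.9},{"x":0,"y":0,"z":0,"rx":0,"ry":0,"rz":0,"fingers":0.9}]' 45;python3 -m jog '[{"x":0,"y":0,"z":0,"rx":0,"ry":0,"rz":0,"fingers":0.9}]'
```

```text
t: 15.88
eef_pos: [0.6073, -0.0003, 0.2195]
orientation: [[0.107, 0.001, 0.994], [-0.994, -0.0, 0.107], [0.0, -1.0, 0.001]]
contact_force: [-3.1, -1.0, 10.5]
width: 0.0116
t: 16.0
eef_pos: [0.6073, -0.0003, 0.2195]
orientation: [[0.107, 0.001, 0.994], [-0.994, -0.0, 0.107], [0.0, -1.0, 0.001]]
contact_force: [-3.2, -2.2, 10.2]
width: 0.0115
```

```bash
python3 -m jog '[{"x":0,"y":0,"z":-0.0012,"rx":0,"ry":0,"rz":0,"fingers":0.9},{"x":0,"y":0,"z":0,"rx":0,"ry":0,"rz":0,"fingers":0.9},{"x":0,"y":0,"z":0,"rx":0,"ry":0,"rz":0,"fingers":0.9}]' 45;python3 -m jog '[{"x":0,"y":0,"z":0,"rx":0,"ry":0,"rz":5,"fingers":0.9},{"x":0,"y":0,"z":0,"rx":0,"ry":0,"rz":5,"fingers":0.9},{"x":0,"y":0,"z":0,"rx":0,"ry":0,"rz":0,"fingers":0.9}]';python3 -c "
from h import *
print({k:np.round(v,4) for k,v in status.observe().items() if k in('eef_pos','contact_force','moment','width')})"
```

```text
t: 16.38
eef_pos: [0.6073, -0.0003, 0.2186]
orientation: [[0.107, 0.001, 0.994], [-0.994, 0.0, 0.107], [0.0, -1.0, 0.001]]
contact_force: [-3.3, -1.8, 11.6]
width: 0.0118
t: 16.75
eef_pos: [0.6076, -0.0, 0.2186]
orientation: [[0.278, 0.002, 0.96], [-0.96, 0.001, 0.278], [-0.0, -1.0, 0.002]]
contact_force: [-2.4, -1.3, 12.5]
width: 0.0123
{'eef_pos': array([ 0.6076, -0.    ,  0.2186]), 'contact_force': array([-2.4147, -1.2815, 12.5357]), 'moment': array([-0.2159,  0.738 ,  0.0165]), 'width': np.float64(0.0123)}
```

```bash
python3 -m jog '[{"x":0,"y":0,"z":0,"rx":0,"ry":0,"rz":6,"fingers":0.9},{"x":0,"y":0,"z":0,"rx":0,"ry":0,"rz":6,"fingers":0.9},{"x":0,"y":0,"z":0,"rx":0,"ry":0,"rz":6,"fingers":0.9},{"x":0,"y":0,"z":0,"rx":0,"ry":0,"rz":6,"fingers":0.9},{"x":0,"y":0,"z":0,"rx":0,"ry":0,"rz":6,"fingers":0.9}]';python3 -m jog '[{"x":0,"y":0,"z":0,"rx":0,"ry":0,"rz":6,"fingers":0.9},{"x":0,"y":0,"z":0,"rx":0,"ry":0,"rz":6,"fingers":0.9},{"x":0,"y":0,"z":0,"rx":0,"ry":0,"rz":6,"fingers":0.9},{"x":0,"y":0,"z":0,"rx":0,"ry":0,"rz":6,"fingers":0.9},{"x":0,"y":0,"z":0,"rx":0,"ry":0,"rz":0,"fingers":0.9}]';python3 -c "
from h import *
print({k:np.round(v,4) for k,v in status.observe().items() if k in('eef_pos','contact_force','moment','width')})"
```

```text
t: 17.38
eef_pos: [0.6076, -0.0002, 0.2186]
orientation: [[0.723, 0.002, 0.691], [-0.691, -0.0, 0.723], [0.001, -1.0, 0.001]]
contact_force: [-3.0, -1.9, 11.3]
width: 0.0117
t: 18.0
eef_pos: [0.6078, -0.0005, 0.2187]
orientation: [[0.941, 0.002, 0.34], [-0.34, -0.001, 0.941], [0.002, -1.0, 0.0]]
contact_force: [-1.1, -1.9, 12.8]
width: 0.0113
{'eef_pos': array([ 6.078e-01, -5.000e-04,  2.187e-01]), 'contact_force': array([-1.1248, -1.9085, 12.7626]), 'moment': array([-0.4811,  0.6264, -0.013 ]), 'width': np.float64(0.0113)}
```

```bash
python3 -m jog '[{"x":0,"y":0,"z":0,"rx":0,"ry":0,"rz":2.5,"fingers":0.9},{"x":0,"y":0,"z":0,"rx":0,"ry":0,"rz":0,"fingers":0.9},{"x":0,"y":0,"z":0.004,"rx":0,"ry":0,"rz":0,"fingers":0.9},{"x":0,"y":0,"z":0.006,"rx":0,"ry":0,"rz":0,"fingers":0.9},{"x":0,"y":0,"z":0,"rx":0,"ry":0,"rz":0,"fingers":0.9}]'
```

```text
t: 18.62
eef_pos: [0.6076, -0.0003, 0.2273]
orientation: [[0.954, 0.001, 0.298], [-0.298, -0.001, 0.954], [0.001, -1.0, -0.001]]
contact_force: [0.7, -2.7, 2.0]
width: 0.0117
```

```bash
python3 -m jog '[{"x":0,"y":0,"z":0.005,"rx":0,"ry":0,"rz":0,"fingers":0.9},{"x":0,"y":0,"z":0.005,"rx":0,"ry":0,"rz":0,"fingers":0.9},{"x":0,"y":0,"z":0,"rx":0,"ry":0,"rz":0,"fingers":0.9}]'
```

```text
t: 19.0
eef_pos: [0.607, 0.0018, 0.2371]
orientation: [[0.955, -0.001, 0.297], [-0.297, 0.002, 0.955], [-0.001, -1.0, 0.002]]
contact_force: [1.0, 0.1, -0.8]
width: 0.0117
```

```bash
python3 -m jog '[{"x":0,"y":-0.001,"z":0.02,"rx":0,"ry":0,"rz":0,"fingers":0.9},{"x":0,"y":0,"z":0.03,"rx":0,"ry":0,"rz":0,"fingers":0.9},{"x":0,"y":0,"z":0.028,"rx":0,"ry":0,"rz":0,"fingers":0.9},{"x":0,"y":0,"z":0,"rx":0,"ry":0,"rz":0,"fingers":0.9},{"x":0,"y":0,"z":0,"rx":0,"ry":0,"rz":0,"fingers":0.9}]';python3 - <<'E'
from h import *
print({k:np.round(v,4) for k,v in status.observe().items() if k in('eef_pos','contact_force','qvel','width')})
a=snap('scene');b=snap('top')
X=cv2.resize(a['frame'][90:310,180:440],(400,340),interpolation=cv2.INTER_AREA);Y=cv2.resize(b['frame'][100:310,190:440],(400,340))
cv2.imwrite('pics/fin.png',np.hstack([X,Y]))
for q in('tablet_0','cup','glass','tumbler'):
    for n,s in(('scene',a),('top',b)):
        print(q,n,[(round(r['conf'],2),np.round(world(s,[r['location'][::-1]],0)[0][:2],3).tolist()) for r in nets.spot_point(q,n)[:3]])
E
```

```text
t: 19.62
eef_pos: [0.6064, 0.0001, 0.3139]
orientation: [[0.955, -0.002, 0.297], [-0.297, 0.001, 0.955], [-0.002, -1.0, -0.0]]
contact_force: [-0.4, 0.5, -0.5]
width: 0.0116
{'qvel': array([ 0.0026,  0.0137,  0.003 ,  0.0095,  0.0028,  0.0027, -0.0013]), 'eef_pos': array([6.064e-01, 1.000e-04, 3.139e-01]), 'contact_force': array([-0.4021,  0.4543, -0.4888]), 'width': np.float64(0.0116)}
tablet_0 scene [(0.73, [0.577, -0.396]), (0.59, [0.514, -0.4]), (0.56, [0.591, -0.217])]
tablet_0 top [(0.63, [0.504, -0.397]), (0.58, [0.551, -0.405]), (0.45, [0.703, 0.062])]
cup scene [(0.59, [0.421, 0.007])]
cup top [(0.61, [0.421, 0.01])]
glass scene [(0.78, [0.373, -0.397])]
glass top [(0.68, [0.364, -0.401]), (0.26, [0.699, 0.067])]
tumbler scene [(0.75, [0.725, -0.084])]
tumbler top []
```

View pics/fin.png

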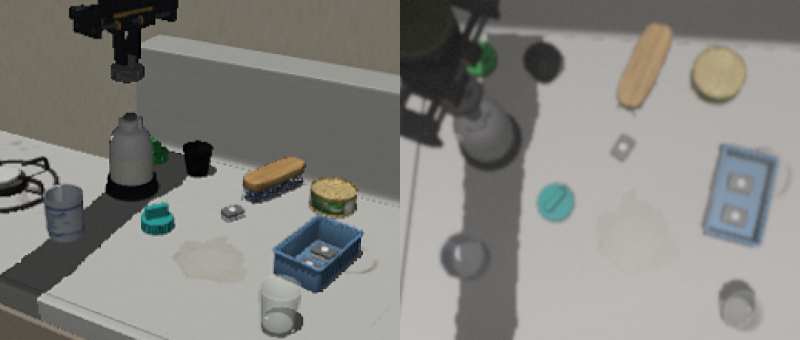

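The cap is held level above the open neck (left panel, (127,72) over (130,118)). The two tablets are in the basket and the third lies untouched at (622,147). I let the arm settle, then hand in.

```bash
python3 -m jog '[{"x":0,"y":0,"z":0,"rx":0,"ry":0,"rz":0,"fingers":0.9},{"x":0,"y":0,"z":0,"rx":0,"ry":0,"rz":0,"fingers":0.9},{"x":0,"y":0,"z":0,"rx":0,"ry":0,"rz":0,"fingers":0.9}]'; python3 -c "
from workcell import workorder
print(workorder.hand_in())"
```

```text
t: 20.5
eef_pos: [0.6072, -0.0007, 0.315]
orientation: [[0.955, -0.0, 0.298], [-0.298, -0.0, 0.955], [-0.0, -1.0, -0.0]]
contact_force: [0.2, 0.0, -0.8]
width: 0.0117
the job is handed in; nothing more can be done
None
```

I put the middle and near tablets in the basket and left the far one alone. I then pressed the cap down (about 12 N), turned it about 66° anticlockwise and lifted it off. I handed the job in at 20.5 s, still holding the cap; no verdict is reported.

- **Cap:** the last picture shows it level above the open neck. The force reading of −0.8 N is just the cap's weight, and the grip opening is 11.7 mm. I estimate the rim at about 8 cm above the mouth from the arm's position, not from a direct measurement.
- **Tablets:** the last pictures show two in the basket. The third is within about 1 cm of where it started, which is as precisely as the networks placed it.
- **Cup, glass and tumbler:** all stand where they were, within about 1 cm. For the tumbler only the scene camera's network confirmed this. The top camera's network missed it, though it shows in that picture.
- **False reports:** in the top view the networks also gave a tablet (0.45) and a glass (0.26) near the jug. I took both as false.
- **Disagreements and slips:** while pressing, the force suggested the cap had gone down 1 to 2 mm less than the tool had moved, so I pressed a little further before turning. My very first move command was refused because it left out some required values, and nothing moved.

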